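# Shut the balance's draught cover and tare it

### The job

Two balances stand on the bench; one has a small beaker on its pan. On that one, push the clear top cover fully shut by its ridge, then gently press the tare key (the long bar key) right down and let it spring back up, and withdraw. Do not disturb the beaker, press any other key, or move the other balance's cover or the things standing about.

Things in the scene. Friction and masses are not known exactly. Their poses are not given: they have to be found in the camera images.
- balance_a: White balance with the beaker on its pan, on the left or right, turned a little; fixed. 340 long (its x: -155 to 185) x 200 wide (y). Origin on the bench, mid-width; x runs from the keys at the front to the rear, y to its left, z up. Along the front a key panel 53 high with three white keys in a row; behind it a low display bar (x -94 to -64, 63 high).
- balance_a_pan (a point): Centre of that balance's steel pan (radius 50), 64 above the bench, at balance x 18, y 0. Round it a chamber with clear walls (balance x -57 to 92, y -80 to 80, 128 high) under the sliding cover; behind, a housing of the same height (x 90 to 185).
- balance_a_cover (a joint): How far the clear top cover of the balance with the beaker is open, in m: 0 shut, 0.09 fully open; starts 0.055 to 0.085 open. Slid toward the front of the balance (its -x) it shuts against a stop. Stays where it is left, drag about 1 N. Plate 150 x 150 x 5, top face 135 above the bench.
- balance_a_ridge (a point): Middle of the top edge of the grey push ridge standing up across the cover, near the cover's front edge: ridge 10 thick (balance x), 70 long (balance y), rising 18 above the cover plate; this point is 153 above the bench. It moves with the cover; the plate reaches 25 in front of it and 125 behind it.
- balance_a_tare (a joint): Travel of the tare key of the balance with the beaker, in m: 0 up, 0.004 fully down; springs back. About 1 N to start it, 3 N fully down; it counts as pressed beyond 0.0025.
- balance_a_tare_top (a point): Middle of the top face of that tare key: the long bar key, 16 (balance x) x 40 (balance y), the rightmost of the three as seen from the front, at balance x -125, y -50; its top is 60 high and stands 7 above the panel.
- balance_a_menu (a joint): Travel of the small square key (15 x 15), in the same row at balance y +18, 68 left of the tare key's middle. Leave alone.
- balance_a_power (a joint): Travel of the small round key (16 across), in the same row at balance y +68. Leave alone.
- beaker: Small amber glass beaker, 38 across, 48 high, standing loose on the pan inside the chamber. Origin: centre of its underside. Leave alone.
- balance_b: The other, identical balance, with its pan empty; same axes and origin. Leave alone.
- balance_b_ridge (a point): Middle of the top edge of the push ridge on the other balance's cover, which also stands open. Leave alone.
- balance_b_tare (a joint): Travel of the bar key of the other balance. Leave alone.
- balance_b_menu (a joint): Travel of the square key of the other balance. Leave alone.
- balance_b_power (a joint): Travel of the round key of the other balance. Leave alone.
- jar: Amber glass jar, 44 across, 75 high, between the balances. Origin: centre of its underside. Bystander.
- weight: Steel calibration weight with a knob, 28 across, 49 high, between the balances. Origin: centre of its underside. Bystander.
- spatula: Steel sampling spoon, 150 long, lying to the left of the balances. Bystander.
- cylinder: Measuring cylinder with a wide foot, 68 across, 203 high, behind the balances. Origin: centre of its underside. Bystander.
- wash_bottle: White plastic bottle, 64 across, 150 high, to the right of the balances. Origin: centre of its underside. Bystander.
- spare_beaker: Empty glass beaker, 68 across, 90 high, to the right of the balances. Origin: centre of its underside. Bystander.

How it is judged:
On the way, in this order (a step that is already met when the one before it is completed fails the run):
1. the cover of the balance with the beaker is pushed fully shut (value of joint balance_a_cover below 0.004 m and value of joint balance_a_tare below 0.001 m), for 0.2 s.
2. its tare key is pressed down with the cover shut (value of joint balance_a_tare above 0.0025 m and value of joint balance_a_cover below 0.004 m), for 0.05 s.
At the end, for the whole second after the job is handed in: Cover of the balance with the beaker within 4 mm of fully shut and at rest, tare key back up (within 1 mm) after being pressed at least 2.5 mm, beaker upright within 6 mm of where it stood, other balance's cover within 5 mm and bystanders within 20 mm of where they were (all of step 1 and velocity of joint balance_a_cover below 0.005 m/s and distance of beaker from where it was at the start of the episode below 0.006 m and angle between beaker's own z axis and vertical below 0.1 rad and linear speed of beaker below 0.02 m/s and distance of balance_b_ridge from where it was at the start of the episode below 0.005 m and distance of each of jar, weight, spatula, cylinder, wash_bottle, spare_beaker from where it was at the start of the episode below 0.02 m); the robot touches nothing.
It fails at once if the tare key is pressed before the cover is shut (value of joint balance_a_tare above 0.002 m and value of joint balance_a_cover above 0.006 m).
It fails at once if another key of either balance is pressed (more than 1.5 mm) (value of joint any of balance_a_menu, balance_a_power, balance_b_tare, balance_b_menu, balance_b_power above 0.0015 m).
It fails at once if the beaker is touched, shifted more than 6 mm, or tipped (contact force between any of the arm, the fingers and beaker above 0.3 N or distance of beaker from where it was at the start of the episode above 0.006 m or angle between beaker's own z axis and vertical above 0.1 rad).
It fails at once if the balance with the beaker is struck or pressed hard (over 30 N) (contact force between any of the fingers, the arm and balance_a above 30 N).
It fails at once if the other balance's cover is moved more than 5 mm, or a bystander moved, lifted or knocked more than 20 mm (distance of balance_b_ridge from where it was at the start of the episode above 0.005 m or distance of any of jar, weight, spatula, cylinder, wash_bottle, spare_beaker from where it was at the start of the episode above 0.02 m).
It also fails if it takes over 48 s, if anything falls off the work surface, if the arm or the gripper's body presses on something with over 40 N, if the wrist force passes 120 N, or if a joint passes its speed limit or range.

### The arm

A 7-joint arm with a two-finger parallel gripper is mounted at the origin on the work surface. World frame = base frame: x ahead of the robot, y to its left, z up, the work surface at z = 0. Lengths are in m, angles in rad, forces in N, time in s.
With the tool pointing down it reaches from about 0.425 to 0.875 m from the base axis. Payload 4.7 kg.
Tool frame: the origin (TCP) lies on the centre line of the jaws, within the pads' length; the fingertips stand 8 mm ahead of it and the grasp point (between the pads) lies 11 mm behind it; z points along the fingers, y is the direction in which the jaws open and shut (so a half turn about z gives the same grasp; the last joint's range is limited). The gripper opens to 87 mm and grips with 3 to 60 N. Pads are 19 mm wide; open, the fingers measure 117 mm over their backs; the gripper's body (75 mm by 190 mm) begins 51 mm behind the grasp point.
Start: joints at [1.329, 0.321, -0.07, 1.45, 0.023, 1.371, -0.057], TCP at [0.164, -0.629, 0.231] pointing down, gripper open.
Joint ranges: [-2.86, 2.86], [-0.3, 2.09], [-1.38, 1.24], [0.06, 2.45], [-1.56, 4.7], [0.09, 2.05], [-2.69, 2.69]. Speed limits (rad/s): [2.57, 2.57, 3.14, 3.14, 3.14, 3.14, 3.14].

### API

Orientations are given as a rotation vector (axis times angle).
In Python, from bench import ctrl, cams, workorder gives the robot as it stands. The module is installed in compiled form; this text tells all that it offers.
- The arm moves only by the tool carry_out, never from a script. Its argument "rows" is a list of rows, each an object with "offset": the shift along the tool's x, y, z in m, a list of three; "rot": the turn, a rotation vector about the tool's x, y, z in degrees, a list of three; "gripper": the opening, from 0 (shut) to 1 (fully open). In form: [{"offset": [dx, dy, dz], "rot": [rx, ry, rz], "gripper": gripper}, ...]. A call has 1 to 10 rows; each row shifts and turns the commanded pose from where the row before left it, along the tool's axes as they then stand; what a row does not reach is not made up. A row lasts 1/8 s, in which the tool goes at most 62.5 mm and 10.7 degrees, less where a joint would pass 70% of its speed; a pose out of reach is approached as far as the arm can. A call is refused whole if a number of a shift passes 0.0625 or a number of a turn 10.7, either way. A call with a gripper value outside its range is refused whole. The fingers move at their own pace and stop on an object; "grip_force" is the grip in N (left out, the last holds). Time passes only in rows, so rows that do not move let the fingers close. It gives the time, the measured TCP pose, the force and the opening at its end, in the units of the state.
- ctrl.get_state(): the state, without advancing time (a new reading comes with each control period).
- cams.get_image(name): name is "scene" or "top" or "wrist"; returns a dict with "img" (384x512x3 uint8, red, green, blue), "vfov" (degrees; the focal length in pixels is half the picture's height over the tangent of half this angle, whatever the lens; pixels are square), "cx", "cy" (the principal point, pixels), "R" (3x3) and "t" (3): a world point X has camera coordinates R X + t. Camera axes: x right, y down, z forward; pixel columns grow to the right and rows downward; lengths in m; the calibration is good to about 2 mm. A picture is of the moment at which its call begins. There is no depth.
- workorder.close_job(): hands the job in, once; it reports no verdict.
The state is a dict: "time": time; "joint_positions": joint angles; "qd": joint speeds; "joint_torque": joint torques, N m; "position": TCP position; "tool_rot": TCP orientation; "ft_force": force on the tool from outside, world axes, zero at the start; "torque": the same for the moment, N m; "grip_width": opening from 0.0 (shut) to 1.0 (fully open).
Only numpy, scipy, OpenCV 4.12 (cv2) and the standard library are available. Lean on these libraries where they do the work, as an engineer would, in place of code of your own. Each camera call takes 0.05 s, during which the arm holds its last target.

## Working session

There is one attempt and no reset: what is moved stays moved. The work goes in short steps, Python scripts to look and compute and a tool call to move; the robot and the scene stay as the last step left them, time stands still between calls to the robot, and variables do not carry over. Pictures are saved under pics/ and viewed, and the job is handed in when it is done.

Besides the shell and the picture viewer there is one more tool, called by a JSON object that holds its "api" and its "payload". carry_out: Moves the arm, as the interface text tells. Its arguments: {"type":"object","properties":{"rows":{"type":"array"},"grip_force":{"type":"number"}},"required":["rows"]}

```bash
mkdir -p pics
python3 - <<'E'
from bench import ctrl,cams
import cv2,pickle
s=ctrl.get_state()
print({k:s[k] for k in('time','position','tool_rot','grip_width','ft_force')})
d={}
for n in('scene','top','wrist'):
    i=cams.get_image(n); d[n]=i
    cv2.imwrite(f'pics/{n}0.png',cv2.cvtColor(i['img'],cv2.COLOR_RGB2BGR)); print(n,i['vfov'],i['cx'],i['cy'],i['R'],i['t'])
pickle.dump(d,open('d0.pkl','wb'))
E
```

```text
{'time': 0.0, 'position': array([ 0.16427271, -0.62832791,  0.2294424 ]), 'tool_rot': array([-3.11399880e+00, -4.00592841e-01,  5.77320493e-04]), 'grip_width': 1.000048236407892, 'ft_force': array([ 0.67076354, -0.15484262, -0.20690279])}
scene 52.188942639396906 252.4530296422605 192.3890518216821 [[ 0.54149037  0.84056015  0.01571033]
 [ 0.63787154 -0.39860171 -0.65896629]
 [-0.54763864  0.36684507 -0.75200839]] [-0.3517675  -0.32727532  1.6751187 ]
top 49.091183361238784 255.7692168659892 196.5789090533863 [[ 0.01855162 -0.99976018  0.01163702]
 [-0.99871042 -0.01907976 -0.04704739]
 [ 0.04725814 -0.01074921 -0.99882487]] [-0.03702449  0.61498974  1.33584561]
wrist 71.66852397047371 252.44278521675687 189.4799544203365 [[ 0.25434462 -0.96711154 -0.00202134]
 [-0.9270039  -0.24439117  0.28449382]
 [-0.27563125 -0.07048568 -0.95867574]] [-0.64925339 -0.03551817  0.39088437]
```

View pics/scene0.png

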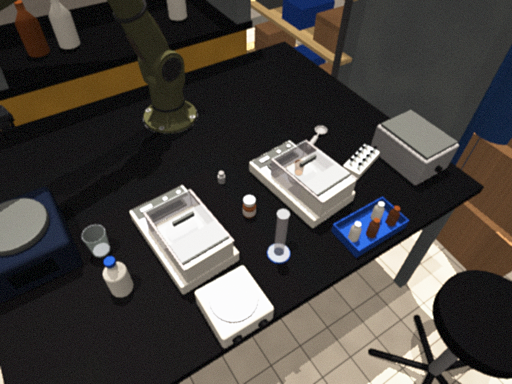

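View pics/top0.png

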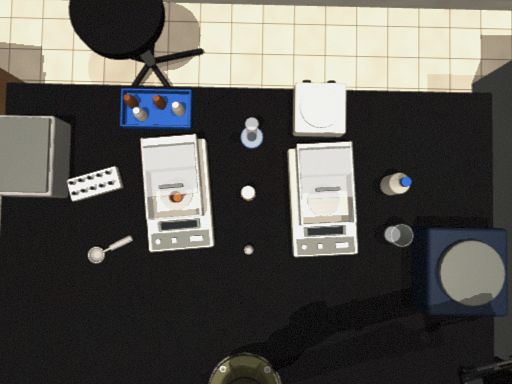

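View pics/wrist0.png

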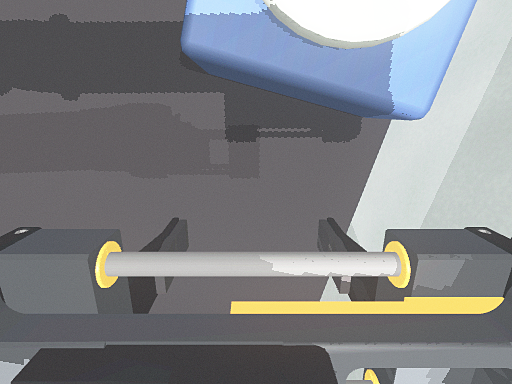

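The balance with the beaker is the left one: the top view shows amber at about (176,197), the ridge near (172,186) and the bar key near (196,238). I'll zoom in and measure.

Run:
```python
import cv2
a=cv2.imread('pics/top0.png')[125:260,130:225]; cv2.imwrite('pics/topz.png',cv2.resize(a,None,fx=4.4,fy=4.4,interpolation=cv2.INTER_CUBIC))
a=cv2.imread('pics/scene0.png')[120:235,240:365]; cv2.imwrite('pics/scenez.png',cv2.resize(a,None,fx=5,fy=5,interpolation=cv2.INTER_CUBIC))
```

```text
(no output)
```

View pics/topz.png

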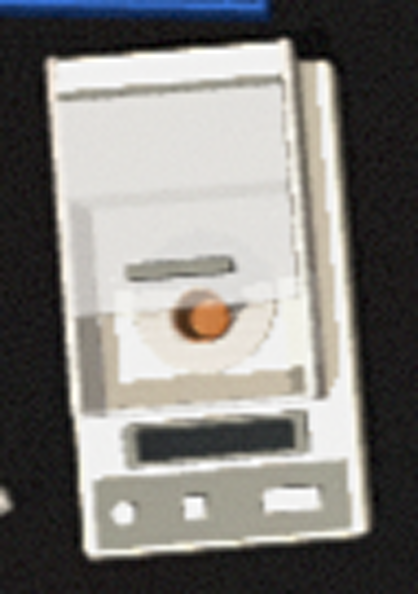

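View pics/scenez.png

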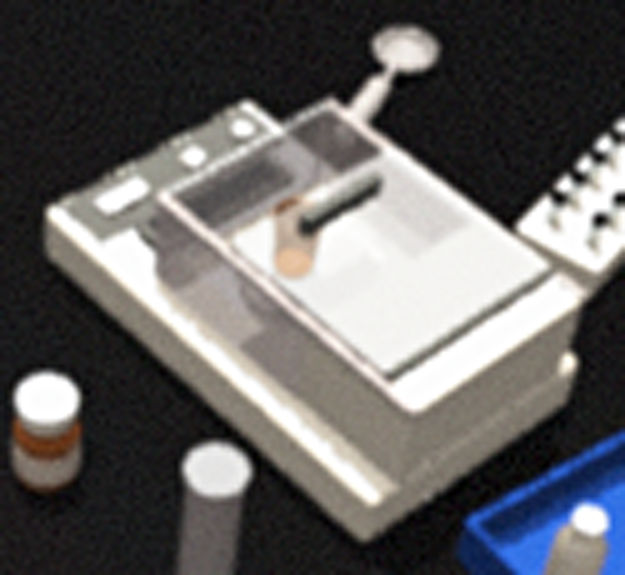

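```bash
cat > h.py <<'E'
import numpy as np,pickle
def ray(i,u,v):
    f=192/np.tan(np.radians(i['vfov'])/2)
    d=i['R'].T@np.array([(u-i['cx'])/f,(v-i['cy'])/f,1]); c=-i['R'].T@i['t']; return c,d
def onz(i,u,v,z):
    c,d=ray(i,u,v); return c+d*(z-c[2])/d[2]
def proj(i,X):
    f=192/np.tan(np.radians(i['vfov'])/2); q=i['R']@np.array(X)+i['t']; return q[:2]/q[2]*f+[i['cx'],i['cy']]
E
python3 - <<'E'
from h import *
import cv2
d=pickle.load(open('d0.pkl','rb'));T=d['top'];S=d['scene']
def cent(img,x0,y0,x1,y1,thr):
    g=cv2.cvtColor(img,cv2.COLOR_RGB2GRAY)[y0:y1,x0:x1].astype(float); w=np.clip(g-thr,0,None); Y,X=np.mgrid[y0:y1,x0:x1]; return (w*X).sum()/w.sum(),(w*Y).sum()/w.sum()
def zt(a): return ((a[0]+.5)/4.4-.5+130,(a[1]+.5)/4.4-.5+125)
def zs(a): return ((a[0]+.5)/5-.5+240,(a[1]+.5)/5-.5+120)
P={}
for n,t,s,z in [('power',(124,512),(243,128),.06),('menu',(196,506),(193,156),.06),('tare',(292,499),(123,196),.06),('ridgeL',(127,270),(379,182),.153),('ridgeR',(234,263),(304,219),.153)]:
    a=onz(T,*zt(t),z); b=onz(S,*zs(s),z); P[n]=a
    # triangulate
    c1,d1=ray(T,*zt(t)); c2,d2=ray(S,*zs(s)); A=np.c_[d1,-d2]; k=np.linalg.lstsq(A,c2-c1,rcond=None)[0]
    print(n,a.round(4),b.round(4),'tri',((c1+k[0]*d1+c2+k[1]*d2)/2).round(4))
r=P['power']-P['tare']; print(np.hypot(*r[:2]),'yaw',np.degrees(np.arctan2(-r[0],r[1])))
r=P['ridgeL']-P['ridgeR']; print(np.hypot(*r[:2]),'yaw',np.degrees(np.arctan2(-r[0],r[1])))
g=cv2.cvtColor(T['img'],cv2.COLOR_RGB2GRAY); print(g[176:194,162:186:3]); print(g[234:246,152:206:2])
E
```

```text
power [0.4708 0.2743 0.06  ] [0.4689 0.2753 0.06  ] tri [0.4708 0.2737 0.0623]
menu [0.4758 0.2241 0.06  ] [0.4742 0.2254 0.06  ] tri [0.476  0.2238 0.0621]
tare [0.4819 0.1571 0.06  ] [0.4822 0.1575 0.06  ] tri [0.482  0.1573 0.0599]
ridgeL [0.6342 0.2567 0.153 ] [0.6394 0.2526 0.153 ] tri [0.6345 0.2579 0.1465]
ridgeR [0.6402 0.1869 0.153 ] [0.6409 0.1888 0.153 ] tri [0.6407 0.1877 0.1532]
0.11772773490508932 yaw 5.447596244303928
0.06998427175745915 yaw 4.875221451573146
[[224 221 223 225 222 222 224 223]
 [225 222 226 225 219 223 223 225]
 [224 226 224 222 218 219 221 222]
 [223 225 220 219 220 218 219 220]
 [225 224 219 217 220 219 218 220]
 [223 223 218 221 218 220 221 221]
 [225 220 220 221 218 218 217 220]
 [224 220 220 217 193 164 149 210]
 [194 163 147 154 148 149 146 189]
 [148 148 145 151 150 153 151 159]
 [150 150 149 154 157 153 126 159]
 [153 152 124 106 119 143 174 214]
 [116 142 172 211 211 212 216 221]
 [210 212 219 224 222 222 221 221]
 [223 223 221 230 212 208 220 218]
 [230 234 233 221 163 178 220 218]
 [232 234 234 188 159 164 213 221]
 [235 235 235 166 159 198 
[... 666 characters left out ...]
 241 242 243 222 162]
 [156 155 228 243 165 154 159 157 156 156 229 243 197 158 158 160 158 159
  156 229 242 243 242 233 230 204 159]
 [154 161 239 243 182 156 156 156 155 153 231 242 205 159 159 161 160 156
  156 195 175 164 177 173 172 167 160]
 [156 155 235 244 185 156 157 157 156 155 230 231 204 162 160 157 159 161
  160 165 159 156 158 158 162 161 162]
 [163 153 220 241 176 158 158 156 156 155 172 172 162 159 162 158 162 159
  158 158 160 161 160 160 162 159 161]
 [172 154 166 179 157 157 156 158 155 156 156 155 157 155 159 160 159 155
  157 160 161 160 159 157 157 160 157]
 [174 152 154 159 153 156 158 158 156 158 155 157 158 160 159 161 159 159
  159 157 155 158 159 167 171 174 188]]
```

```bash
cat >> h.py <<'E'
from scipy.spatial.transform import Rotation as Ro
yaw=np.radians(5.2); ub=np.array([np.cos(yaw),np.sin(yaw),0]); vb=np.array([-np.sin(yaw),np.cos(yaw),0])
ob=np.array([.6019,.2182,0])
def tob(X): X=np.array(X)-ob; return np.array([X@ub,X@vb,X[2]])
def tow(b): return ob+b[0]*ub+b[1]*vb+np.array([0,0,b[2]])
def delta(s,Xw):
    "tool-frame offset to world point, and rot deg to tool x=balance x, z down"
    R=Ro.from_rotvec(s['tool_rot']); Rt=Ro.from_matrix(np.c_[ub,-vb,[0,0,-1]])
    return R.inv().apply(np.array(Xw)-s['position']).round(4),np.degrees((R.inv()*Rt).as_rotvec()).round(2)
E
python3 - <<'E'
from h import *
from bench import ctrl
d=pickle.load(open('d0.pkl','rb')); s=ctrl.get_state()
W=d['wrist']; c=-W['R'].T@W['t']; R=Ro.from_rotvec(s['tool_rot'])
print('cam in tool',R.inv().apply(c-s['position']), R.as_matrix().round(3))
T=d['top']
for n,p,z in [('cyl',(251,125),.2),('ridge b',(327,189),.153),('jar',(248,193),.075)]: print(n,onz(T,*p,z))
R0=np.array([[0,1,2]])
print(delta(s,[.6,-.3,.26]),delta(s,tow([.07,0,.26])),tow([.07,0,.26]))
print('ridge b-frame',tob([.6372,.2218,.153]),[tob(x)for x in([.4708,.2743,.06],[.4758,.2241,.06],[.4819,.1571,.06])])
E
```

```text
cam in tool [ 7.80995517e-02  1.03931384e-04 -1.53836847e-01] [[ 0.967  0.253 -0.   ]
 [ 0.253 -0.967  0.001]
 [-0.    -0.001 -1.   ]]
cyl [ 0.80666991 -0.0064127   0.2       ]
ridge b [ 0.6349001  -0.22945996  0.153     ]
jar [ 0.62326391 -0.00074319  0.075     ]
(array([ 0.5046, -0.2076, -0.03  ]), array([-0.08,  0.01,  9.46])) (array([ 0.7066, -0.6969, -0.0293]), array([-0.08,  0.01,  9.46])) [0.67161191 0.22454428 0.26      ]
ridge b-frame [0.035481   0.00038585 0.153     ] [array([-0.12547596,  0.06775105,  0.06      ]), array([-0.12504629,  0.01730449,  0.06      ]), array([-0.12504378, -0.04997263,  0.06      ])]
```

{"api": "carry_out", "payload": {"rows": [{"offset": [0, 0, -0.03], "rot": [0, 0, 9.4], "gripper": 0}, {"offset": [0.05, -0.03, 0], "rot": [0, 0, 0], "gripper": 0}, {"offset": [0.05, -0.03, 0], "rot": [0, 0, 0], "gripper": 0}, {"offset": [0.05, -0.03, 0], "rot": [0, 0, 0], "gripper": 0}, {"offset": [0.05, -0.03, 0], "rot": [0, 0, 0], "gripper": 0}, {"offset": [0.05, -0.03, 0], "rot": [0, 0, 0], "gripper": 0}, {"offset": [0.05, -0.03, 0], "rot": [0, 0, 0], "gripper": 0}, {"offset": [0.05, -0.03, 0], "rot": [0, 0, 0], "gripper": 0}, {"offset": [0.05, -0.03, 0], "rot": [0, 0, 0], "gripper": 0}, {"offset": [0.05, -0.03, 0], "rot": [0, 0, 0], "gripper": 0}], "grip_force": 20}}

```text
time: 1.4
position: [0.5889, -0.3177, 0.2603]
tool_rot: [3.138, 0.143, -0.001]
ft_force: [0.4, -0.6, -0.4]
grip_width: 0.017
```

Run:
```python
from h import *
from bench import ctrl
s=ctrl.get_state();print(s['time'],s['position'],s['grip_width'],s['ft_force'])
print(delta(s,tow([.07,0,.25])))
```

```text
1.4 [ 0.58893933 -0.31769731  0.26028436] 0.017252094710069728 [ 0.41436749 -0.59771719 -0.44445048]
(array([ 0.1318, -0.5324,  0.0102]), array([0.01, 0.02, 0.03]))
```

{"api": "carry_out", "payload": {"rows": [{"offset": [0.0132, -0.0532, 0.001], "rot": [0, 0, 0], "gripper": 0}, {"offset": [0.0132, -0.0532, 0.001], "rot": [0, 0, 0], "gripper": 0}, {"offset": [0.0132, -0.0532, 0.001], "rot": [0, 0, 0], "gripper": 0}, {"offset": [0.0132, -0.0532, 0.001], "rot": [0, 0, 0], "gripper": 0}, {"offset": [0.0132, -0.0532, 0.001], "rot": [0, 0, 0], "gripper": 0}, {"offset": [0.0132, -0.0532, 0.001], "rot": [0, 0, 0], "gripper": 0}, {"offset": [0.0132, -0.0532, 0.001], "rot": [0, 0, 0], "gripper": 0}, {"offset": [0.0132, -0.0532, 0.001], "rot": [0, 0, 0], "gripper": 0}, {"offset": [0.0132, -0.0532, 0.001], "rot": [0, 0, 0], "gripper": 0}, {"offset": [0.0132, -0.0532, 0.001], "rot": [0, 0, 0], "gripper": 0}]}}

```text
time: 2.65
position: [0.6706, 0.2244, 0.2501]
tool_rot: [3.138, 0.143, -0.001]
ft_force: [0.7, 0.6, 0.4]
grip_width: 0.007
```

Run:
```python
from h import *
from bench import ctrl,cams
import cv2
W=cams.get_image('wrist');s=ctrl.get_state();print(s['time'],s['position'],s['grip_width'],s['ft_force'],tob(s['position']))
pickle.dump(W,open('w1.pkl','wb'))
print(delta(s,tow([.07,0,.148])))
im=cv2.cvtColor(W['img'],cv2.COLOR_RGB2BGR)
for b in([.0355,.035,.153],[.0355,-.035,.153],[-.125,-.05,.06],[.0405,0,.135]):
    p=proj(W,tow(b));print(b,p.round(1)); cv2.circle(im,tuple(int(q) for q in p),2,(0,0,255),-1)
cv2.imwrite('pics/w1.png',im)
```

```text
2.7 [0.66829594 0.23541696 0.24911141] 0.00884398528575636 [-2.67535471  5.75842704 -0.47856758] [0.0676831  0.01112846 0.24911141]
(array([0.0023, 0.012 , 0.101 ]), array([-0.46,  0.08,  0.64]))
[0.0355, 0.035, 0.153] [217.9 224.1]
[0.0355, -0.035, 0.153] [286.3 224.2]
[-0.125, -0.05, 0.06] [284.7 295.9]
[0.0405, 0, 0.135] [252.1 213.1]
```

View pics/w1.png

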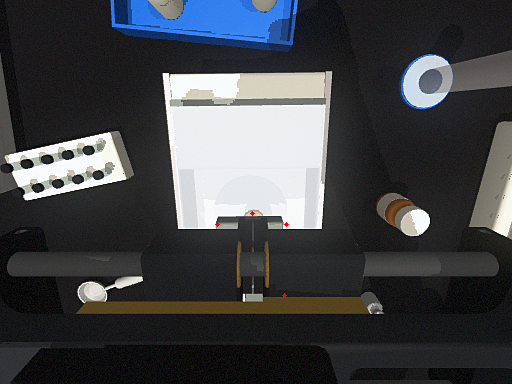

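The ridge shows at about (217–283, 221) on both sides of the fingers, which agrees with my prediction to a few pixels. The fingers are behind it. I'll let the arm settle, then descend.

{"api": "carry_out", "payload": {"rows": [{"offset": [0, 0, 0], "rot": [0, 0, 0], "gripper": 0}, {"offset": [0, 0, 0], "rot": [0, 0, 0], "gripper": 0}, {"offset": [0, 0, 0], "rot": [0, 0, 0], "gripper": 0}]}}

```text
time: 3.08
position: [0.6711, 0.2207, 0.2506]
tool_rot: [3.137, 0.139, 0.0]
ft_force: [0.5, -0.6, -0.4]
grip_width: 0.007
```

Run:
```python
from h import *
from bench import ctrl,cams
s=ctrl.get_state();print(s['time'],s['ft_force'],tob(s['position']))
print(delta(s,tow([.07,0,.148])))
```

```text
3.075 [ 0.50266545 -0.58741712 -0.43012219] [ 0.0691314  -0.00376456  0.25055808]
(array([ 0.0008, -0.0039,  0.1026]), array([ 0.07, -0.01, -0.12]))
```

{"api": "carry_out", "payload": {"rows": [{"offset": [0, -0.001, 0.02], "rot": [0, 0, 0], "gripper": 0}, {"offset": [0, 0, 0.02], "rot": [0, 0, 0], "gripper": 0}, {"offset": [0, 0, 0.02], "rot": [0, 0, 0], "gripper": 0}, {"offset": [0, 0, 0.02], "rot": [0, 0, 0], "gripper": 0}, {"offset": [0, 0, 0.01], "rot": [0, 0, 0], "gripper": 0}, {"offset": [0, 0, 0.007], "rot": [0, 0, 0], "gripper": 0}, {"offset": [0, 0, 0.004], "rot": [0, 0, 0], "gripper": 0}, {"offset": [0, 0, 0], "rot": [0, 0, 0], "gripper": 0}, {"offset": [0, 0, 0], "rot": [0, 0, 0], "gripper": 0}]}}

```text
time: 4.2
position: [0.6707, 0.2243, 0.1502]
tool_rot: [-3.138, -0.144, -0.002]
ft_force: [-0.3, 0.1, 0.3]
grip_width: 0.004
```

Run:
```python
from h import *
from bench import ctrl,cams
import cv2
s=ctrl.get_state();print(s['time'],s['ft_force'],tob(s['position']))
print(delta(s,tow([-.0175,0,.148])))
a=cams.get_image('scene')['img'][100:235,230:365,::-1]; cv2.imwrite('pics/s2.png',cv2.resize(a,None,fx=4.4,fy=4.4,interpolation=cv2.INTER_CUBIC))
```

```text
4.2 [-0.27852653  0.13351216  0.27250632] [ 0.06911039 -0.00019971  0.15017483]
(array([-0.0866, -0.0003,  0.0021]), array([-0.01, -0.06,  0.06]))
```

View pics/s2.png

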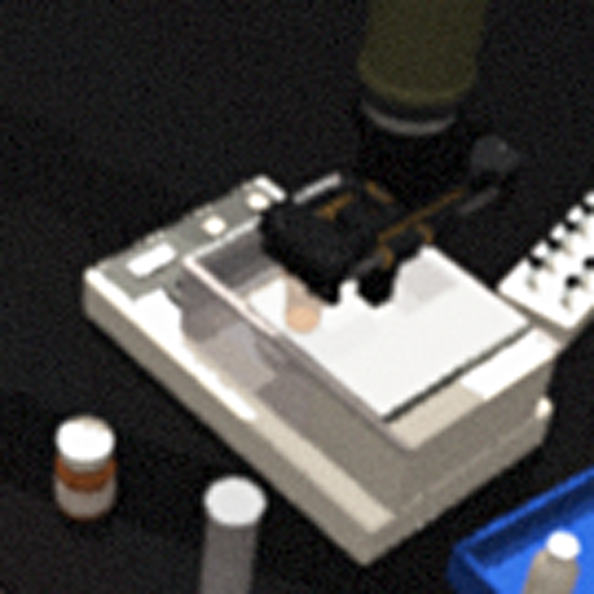

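The fingers stand just behind the ridge and show no contact force. Next I push toward the front at a moderate speed.

{"api": "carry_out", "payload": {"rows": [{"offset": [-0.006, 0, 0.002], "rot": [0, 0, 0], "gripper": 0}, {"offset": [-0.006, 0, 0], "rot": [0, 0, 0], "gripper": 0}, {"offset": [-0.005, 0, 0], "rot": [0, 0, 0], "gripper": 0}, {"offset": [-0.005, 0, 0], "rot": [0, 0, 0], "gripper": 0}, {"offset": [-0.005, 0, 0], "rot": [0, 0, 0], "gripper": 0}, {"offset": [-0.005, 0, 0], "rot": [0, 0, 0], "gripper": 0}, {"offset": [-0.005, 0, 0], "rot": [0, 0, 0], "gripper": 0}, {"offset": [-0.005, 0, 0], "rot": [0, 0, 0], "gripper": 0}]}}

```text
time: 5.25
position: [0.6284, 0.22, 0.1476]
tool_rot: [3.138, 0.144, 0.0]
ft_force: [1.3, -0.2, 0.3]
grip_width: 0.008
```

Run:
```python
from h import *
from bench import ctrl,cams
s=ctrl.get_state();print(s['time'],s['ft_force'],tob(s['position']))
print(delta(s,tow([-.0175,0,.148])))
```

```text
5.25 [ 1.25430892 -0.17796666  0.27046027] [ 0.02659411 -0.00058974  0.14762189]
(array([-0.0441, -0.0006, -0.0004]), array([ 0.02, -0.02,  0.05]))
```

{"api": "carry_out", "payload": {"rows": [{"offset": [-0.005, 0, 0], "rot": [0, 0, 0], "gripper": 0}, {"offset": [-0.005, 0, 0], "rot": [0, 0, 0], "gripper": 0}, {"offset": [-0.005, 0, 0], "rot": [0, 0, 0], "gripper": 0}, {"offset": [-0.005, 0, 0], "rot": [0, 0, 0], "gripper": 0}, {"offset": [-0.005, 0, 0], "rot": [0, 0, 0], "gripper": 0}, {"offset": [-0.005, 0, 0], "rot": [0, 0, 0], "gripper": 0}, {"offset": [-0.003, 0, 0], "rot": [0, 0, 0], "gripper": 0}, {"offset": [-0.002, 0, 0], "rot": [0, 0, 0], "gripper": 0}, {"offset": [-0.002, 0, 0], "rot": [0, 0, 0], "gripper": 0}]}}

```text
time: 6.38
position: [0.5917, 0.2168, 0.1475]
tool_rot: [3.138, 0.144, -0.0]
ft_force: [1.2, -0.3, -0.4]
grip_width: 0.001
```

{"api": "carry_out", "payload": {"rows": [{"offset": [-0.001, 0, 0], "rot": [0, 0, 0], "gripper": 0}, {"offset": [-0.001, 0, 0], "rot": [0, 0, 0], "gripper": 0}]}}

```text
time: 6.62
position: [0.5897, 0.2167, 0.1475]
tool_rot: [-3.138, -0.144, 0.0]
ft_force: [1.6, -0.7, -0.1]
grip_width: 0.007
```

Run:
```python
from h import *
from bench import ctrl,cams
s=ctrl.get_state();print(s['time'],s['ft_force'],tob(s['position']))
```

```text
6.625 [ 1.5716439  -0.65935261 -0.13539208] [-0.01225926 -0.0004093   0.14747032]
```

Now 1 mm steps, watching the force for the stop.

{"api": "carry_out", "payload": {"rows": [{"offset": [-0.001, 0, 0], "rot": [0, 0, 0], "gripper": 0}, {"offset": [-0.001, 0, 0], "rot": [0, 0, 0], "gripper": 0}, {"offset": [-0.001, 0, 0], "rot": [0, 0, 0], "gripper": 0}]}}

```text
time: 7.0
position: [0.5867, 0.2164, 0.1475]
tool_rot: [3.138, 0.144, -0.0]
ft_force: [1.0, -0.6, -1.1]
grip_width: 0.006
```

{"api": "carry_out", "payload": {"rows": [{"offset": [-0.001, 0, 0], "rot": [0, 0, 0], "gripper": 0}, {"offset": [0, 0, 0], "rot": [0, 0, 0], "gripper": 0}]}}

```text
time: 7.25
position: [0.5856, 0.2164, 0.1475]
tool_rot: [3.138, 0.144, -0.0]
ft_force: [0.5, -0.1, -0.8]
grip_width: 0.007
```

{"api": "carry_out", "payload": {"rows": [{"offset": [-0.001, 0, 0], "rot": [0, 0, 0], "gripper": 0}, {"offset": [0, 0, 0], "rot": [0, 0, 0], "gripper": 0}]}}

```text
time: 7.5
position: [0.5846, 0.2163, 0.1475]
tool_rot: [3.138, 0.144, -0.0]
ft_force: [0.6, -1.7, -0.0]
grip_width: 0.006
```

{"api": "carry_out", "payload": {"rows": [{"offset": [-0.001, 0, 0], "rot": [0, 0, 0], "gripper": 0}, {"offset": [0, 0, 0], "rot": [0, 0, 0], "gripper": 0}]}}

```text
time: 7.75
position: [0.5844, 0.2162, 0.1476]
tool_rot: [-3.138, -0.144, -0.002]
ft_force: [2.6, 0.3, -1.9]
grip_width: 0.0
```

{"api": "carry_out", "payload": {"rows": [{"offset": [-0.001, 0, 0], "rot": [0, 0, 0], "gripper": 0}, {"offset": [0, 0, 0], "rot": [0, 0, 0], "gripper": 0}]}}

```text
time: 8.0
position: [0.5843, 0.2162, 0.1476]
tool_rot: [-3.137, -0.144, -0.005]
ft_force: [6.0, 0.5, -4.0]
grip_width: 0.001
```

Force rises and motion stops at balance x of about -17.5 mm, which is the predicted shut position. I'll back off, rise and look.

{"api": "carry_out", "payload": {"rows": [{"offset": [0.004, 0, 0], "rot": [0, 0, 0], "gripper": 0}, {"offset": [0.008, 0, 0], "rot": [0, 0, 0], "gripper": 0}, {"offset": [0.008, 0, 0], "rot": [0, 0, 0], "gripper": 0}, {"offset": [0, 0, -0.02], "rot": [0, 0, 0], "gripper": 0}, {"offset": [0, 0, -0.03], "rot": [0, 0, 0], "gripper": 0}, {"offset": [0, 0, -0.03], "rot": [0, 0, 0], "gripper": 0}, {"offset": [0, 0, 0], "rot": [0, 0, 0], "gripper": 0}, {"offset": [0, 0, 0], "rot": [0, 0, 0], "gripper": 0}]}}

```text
time: 9.0
position: [0.6025, 0.2179, 0.2277]
tool_rot: [3.138, 0.144, -0.0]
ft_force: [-0.2, 0.9, -0.2]
grip_width: 0.001
```

Run:
```python
from h import *
from bench import ctrl,cams
import cv2
s=ctrl.get_state();print(s['time'],s['ft_force'],tob(s['position']))
print(delta(s,tow([-.127,-.05,.10])))
i=cams.get_image('scene');a=i['img'].copy()[:,:,::-1].copy()
print([proj(i,tow([-.032,y,.153])) for y in(.035,-.035)])
a=a[100:235,230:365]; cv2.imwrite('pics/s3.png',cv2.resize(a,None,fx=4.4,fy=4.4,interpolation=cv2.INTER_CUBIC))
```

```text
9.0 [-0.21875935  0.89196114 -0.18698698] [ 0.0005187  -0.00039338  0.22771594]
(array([-0.1276,  0.0494,  0.1277]), array([0.01, 0.  , 0.07]))
[array([301.50817854, 143.81026945]), array([286.11641645, 152.24430852])]
```

View pics/s3.png

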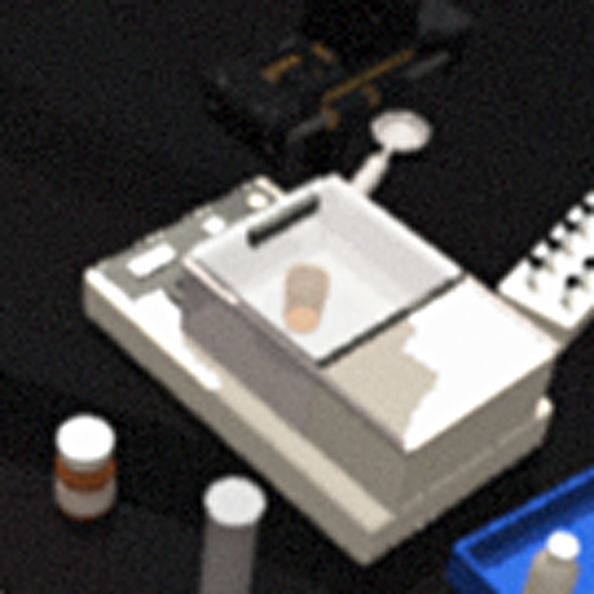

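Run:
```python
from h import *
from bench import cams
import cv2
i=pickle.load(open('d0.pkl','rb'))['scene']
for o in(0,.005,.01): print(o,*[proj(i,tow([x+o,y,z])).round(1) for x,y,z in((.093,.075,.135),(.093,-.075,.135),(-.032,.035,.153),(-.032,-.035,.153))])
# same for the opened ridge, seen (315.4,156.0) (300.4,163.4)
print([proj(i,tow([.0355,y,.153])).round(1) for y in(.035,-.035)])
```

```text
0 [335.2 163.1] [302.1 183.1] [301.5 143.8] [286.1 152.2]
0.005 [336.3 163.9] [303.2 184. ] [302.5 144.6] [287.1 153.1]
0.01 [337.4 164.8] [304.3 185. ] [303.5 145.4] [288.1 153.9]
[array([315.3, 154.7]), array([299.8, 163.6])]
```

{"api": "carry_out", "payload": {"rows": [{"offset": [-0.03, 0.012, 0], "rot": [0, 0, 0], "gripper": 0}, {"offset": [-0.03, 0.012, 0], "rot": [0, 0, 0], "gripper": 0}, {"offset": [-0.03, 0.012, 0], "rot": [0, 0, 0], "gripper": 0}, {"offset": [-0.03, 0.012, 0], "rot": [0, 0, 0], "gripper": 0}, {"offset": [-0.008, 0.001, 0], "rot": [0, 0, 0], "gripper": 0}, {"offset": [0, 0, 0], "rot": [0, 0, 0], "gripper": 0}, {"offset": [0, 0, 0], "rot": [0, 0, 0], "gripper": 0}, {"offset": [0, 0, 0], "rot": [0, 0, 0], "gripper": 0}]}}

```text
time: 10.05
position: [0.4802, 0.1578, 0.2273]
tool_rot: [-3.138, -0.145, 0.001]
ft_force: [0.5, 0.6, 0.0]
grip_width: 0.003
```

Run:
```python
from h import *
from bench import ctrl,cams
import cv2
s=ctrl.get_state();print(s['time'],s['ft_force'],tob(s['position']))
print(delta(s,tow([-.127,-.05,.08])))
i=cams.get_image('wrist');a=i['img'][:,:,::-1].copy()
for b in([-.032,.035,.153],[-.032,-.035,.153],[-.125,-.05,.06],[.093,-.075,.135],[.093,.075,.135]):
    p=proj(i,tow(b));print(b,p.round(1)); cv2.circle(a,tuple(int(q) for q in p),2,(0,0,255),-1)
cv2.imwrite('pics/w4.png',a)
```

```text
10.05 [0.49915967 0.60860859 0.02528583] [-0.1266422  -0.04912319  0.22725764]
(array([-0.0003,  0.001 ,  0.1473]), array([-0.04,  0.03,  0.08]))
[-0.032, 0.035, 0.153] [148.1  88.8]
[-0.032, -0.035, 0.153] [235.1  89.1]
[-0.125, -0.05, 0.06] [253.1 174.9]
[0.093, -0.075, 0.135] [288.3 -90. ]
[0.093, 0.075, 0.135] [ 84.5 -90.5]
```

View pics/w4.png

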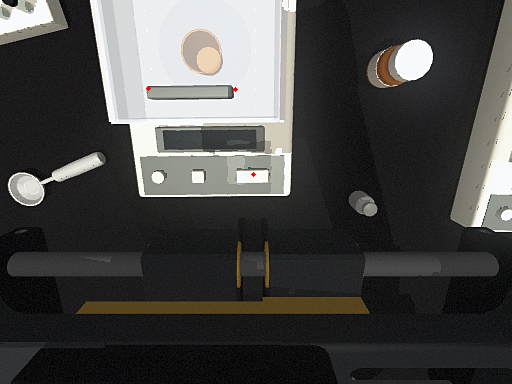

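The ridge (148–234, 92) and tare key (253,175) lie on the predicted shut-cover and key positions within about 2 mm. Descending over the key.

{"api": "carry_out", "payload": {"rows": [{"offset": [0, 0.001, 0.025], "rot": [0, 0, 0], "gripper": 0}, {"offset": [0, 0, 0.025], "rot": [0, 0, 0], "gripper": 0}, {"offset": [0, 0, 0.025], "rot": [0, 0, 0], "gripper": 0}, {"offset": [0, 0, 0.025], "rot": [0, 0, 0], "gripper": 0}, {"offset": [0, 0, 0.025], "rot": [0, 0, 0], "gripper": 0}, {"offset": [0, 0, 0.014], "rot": [0, 0, 0], "gripper": 0}, {"offset": [0, 0, 0.007], "rot": [0, 0, 0], "gripper": 0}, {"offset": [0, 0, 0], "rot": [0, 0, 0], "gripper": 0}, {"offset": [0, 0, 0], "rot": [0, 0, 0], "gripper": 0}]}}

```text
time: 11.22
position: [0.4805, 0.1565, 0.0823]
tool_rot: [-3.138, -0.144, -0.002]
ft_force: [-0.4, 0.5, 0.1]
grip_width: 0.004
```

Run:
```python
from h import *
from bench import ctrl,cams
import cv2
s=ctrl.get_state();print(s['time'],s['ft_force'],tob(s['position']))
a=cams.get_image('scene')['img'][100:235,230:365,::-1]; cv2.imwrite('pics/s5.png',cv2.resize(a,None,fx=4.4,fy=4.4,interpolation=cv2.INTER_CUBIC))
```

```text
11.225 [-0.41881359  0.49666492  0.10419724] [-0.1264651  -0.05039781  0.08234502]
```

View pics/s5.png

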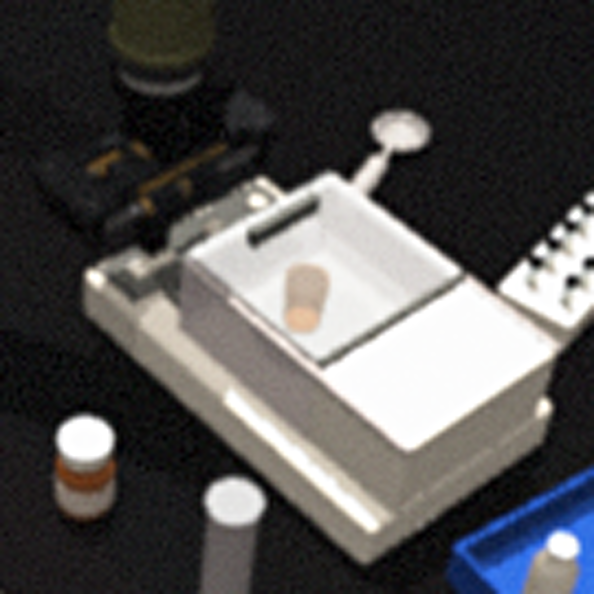

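{"api": "carry_out", "payload": {"rows": [{"offset": [0, 0, 0.004], "rot": [0, 0, 0], "gripper": 0}, {"offset": [0, 0, 0.004], "rot": [0, 0, 0], "gripper": 0}, {"offset": [0, 0, 0.004], "rot": [0, 0, 0], "gripper": 0}, {"offset": [0, 0, 0.001], "rot": [0, 0, 0], "gripper": 0}, {"offset": [0, 0, 0.001], "rot": [0, 0, 0], "gripper": 0}, {"offset": [0, 0, 0], "rot": [0, 0, 0], "gripper": 0}]}}

```text
time: 12.02
position: [0.4797, 0.1562, 0.0675]
tool_rot: [3.138, 0.144, -0.001]
ft_force: [-1.3, -0.1, 1.4]
grip_width: 0.011
```

{"api": "carry_out", "payload": {"rows": [{"offset": [0, 0, 0.001], "rot": [0, 0, 0], "gripper": 0}, {"offset": [0, 0, 0.001], "rot": [0, 0, 0], "gripper": 0}, {"offset": [0, 0, 0], "rot": [0, 0, 0], "gripper": 0}]}}

```text
time: 12.4
position: [0.4799, 0.1563, 0.0655]
tool_rot: [3.138, 0.144, 0.0]
ft_force: [-0.9, -0.5, 3.1]
grip_width: 0.003
```

{"api": "carry_out", "payload": {"rows": [{"offset": [0, 0, 0.001], "rot": [0, 0, 0], "gripper": 0}, {"offset": [0, 0, 0], "rot": [0, 0, 0], "gripper": 0}]}}

```text
time: 12.65
position: [0.4799, 0.1563, 0.0645]
tool_rot: [3.138, 0.144, 0.0]
ft_force: [-0.5, -0.6, 2.7]
grip_width: 0.004
```

Force is near 3 N. I'll go 1 mm at a time until the force jumps at the bottom.

{"api": "carry_out", "payload": {"rows": [{"offset": [0, 0, 0.001], "rot": [0, 0, 0], "gripper": 0}, {"offset": [0, 0, 0], "rot": [0, 0, 0], "gripper": 0}]}}

```text
time: 12.9
position: [0.4799, 0.1563, 0.0643]
tool_rot: [3.138, 0.144, -0.0]
ft_force: [-3.5, -0.7, 8.6]
grip_width: 0.003
```

{"api": "carry_out", "payload": {"rows": [{"offset": [0, 0, 0.0005], "rot": [0, 0, 0], "gripper": 0}, {"offset": [0, 0, 0], "rot": [0, 0, 0], "gripper": 0}]}}

```text
time: 13.15
position: [0.4799, 0.1563, 0.0642]
tool_rot: [3.138, 0.144, -0.0]
ft_force: [-5.4, -0.5, 12.6]
grip_width: 0.001
```

The key is bottomed: position holds and force rises to 13 N. Withdrawing.

{"api": "carry_out", "payload": {"rows": [{"offset": [0, 0, -0.003], "rot": [0, 0, 0], "gripper": 0}, {"offset": [0, 0, -0.004], "rot": [0, 0, 0], "gripper": 0}, {"offset": [0, 0, -0.015], "rot": [0, 0, 0], "gripper": 0}, {"offset": [0, 0, -0.03], "rot": [0, 0, 0], "gripper": 0}, {"offset": [0, 0, -0.04], "rot": [0, 0, 0], "gripper": 0}, {"offset": [0, 0, -0.04], "rot": [0, 0, 0], "gripper": 0}, {"offset": [0, 0, -0.04], "rot": [0, 0, 0], "gripper": 0}, {"offset": [0, 0, 0], "rot": [0, 0, 0], "gripper": 0}, {"offset": [0, 0, 0], "rot": [0, 0, 0], "gripper": 0}, {"offset": [0, 0, 0], "rot": [0, 0, 0], "gripper": 0}]}}

```text
time: 14.4
position: [0.4791, 0.1561, 0.2339]
tool_rot: [3.138, 0.144, -0.003]
ft_force: [-0.3, 0.8, -0.3]
grip_width: 0.004
```

Run:
```python
from h import *
from bench import ctrl,cams
import cv2
s=ctrl.get_state();print(s['time'],s['ft_force'],tob(s['position']),s['qd'].round(3))
a=cams.get_image('scene')['img'][:,:,::-1]
b=cv2.imread('pics/scene0.png'); cv2.imwrite('pics/s6.png',cv2.resize(a[80:270,60:410],None,fx=2.2,fy=2.2))
d=cv2.absdiff(a,b).max(2)>60; print([ (x,d[y0:y1,x0:x1].sum()) for x,y0,y1,x0,x1 in (('B',180,290,130,240),('wash/beaker',220,300,75,135),('cyl/jar',190,265,240,295),('weight',165,190,210,232),('spat',120,145,310,330))])
b=cams.get_image('wrist')['img'][:,:,::-1]; cv2.imwrite('pics/w6.png',b)
```

```text
14.4 [-0.27495188  0.81867149 -0.34281564] [-0.12793057 -0.05069918  0.23387723] [ 0.001  0.005 -0.002  0.    -0.     0.001 -0.   ]
[('B', np.int64(0)), ('wash/beaker', np.int64(0)), ('cyl/jar', np.int64(20)), ('weight', np.int64(25)), ('spat', np.int64(0))]
```

View pics/s6.png

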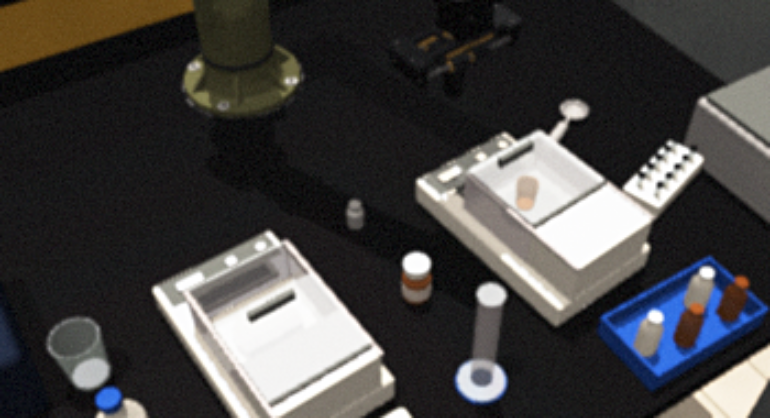

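View pics/w6.png

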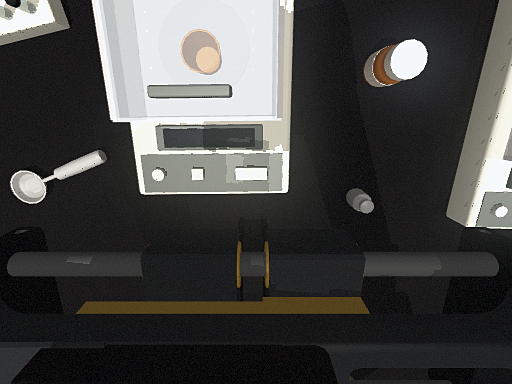

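Cover shut (ridge at 148–231, 91), beaker in place at (201,52), bar key up at (251,174), and nothing else has shifted. Handing in.

```bash
python3 -c "
from bench import workorder; print(workorder.close_job())"
```

```text
the job is handed in; nothing more can be done
None
```

I pushed the left balance's (the one with the beaker) cover shut by its ridge, pressed its tare key to the bottom and let it spring back. Then I raised the arm clear and handed the job in at about 14.5 s. No verdict was reported.

- **Cover:** it closed about 67 mm and stopped at the predicted shut position, with the push force rising to about 6 N. In the wrist picture the ridge lies within about 2 mm of where a shut cover should put it. The scene picture put the ridge about 2 px (5 to 10 mm) further back. I put that down to the dark side face blurring the ridge there, because the force stop and the wrist view agreed with each other.
- **Tare key:** the force rose from about 1.4 N to 3 N over the travel. The key then stopped about 4 mm down, and the force reached about 13 N, under the 30 N limit. In the last pictures it looks back up.
- **Beaker and surroundings:** the beaker stands where it did. Comparing scene pictures from before and after showed no change at the other balance, wash bottle, spare beaker or spatula. A few pixels changed around the weight and the cylinder and jar; I took these to be the arm's shadow, since those things look unmoved.
- **Arm:** its last readings showed it still, about 165 mm above the key, with only force-sensor noise.

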